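Load a fresh battery pack into the free bay of a charging dock

TASK

Take the fresh battery pack out of its stand and press it fully home in the empty bay of the charging dock, then let go of it. Three of the four bays still have an old short cell hidden under the dust flap, so feel gently with the pack for the bay that is clear, and never press hard on the dock or an old cell. Leave everything else on the bench where it lies.

Things in the scene. Friction and masses are not known exactly. Their poses are not given: they have to be found in the camera images.
- pack_center (a point): Centre (half-way up) of the fresh battery pack: an upright rigid block 36 (its x) x 16 (its y) x 95 (its z, up) mm, 90 to 180 g, orange with a white upper end (top 30 mm, for gripping) and brass contacts at the foot. Grip it across the 16 mm.
- pack_foot (a point): Centre of the underside of the fresh pack, 47.5 mm below its centre; same axes.
- stand: Fixed aluminium stand, 64 (x) x 46 (y) x 24 mm high, origin at the centre of its underside. At the start the pack stands upright in its 18 mm deep pocket, its foot 6 mm above the table, axes as the stand's, 1.5 mm play each side; it lifts straight out.
- dock: Fixed grey charging dock, 84 (x) x 220 (y) x 55 mm high; origin at the centre of its underside on the table. Four equal bays side by side along its y, 50 mm apart, open upward: slots 38 (x) x 18 (y) mm, 45 mm deep, 2 mm chamfer. One is empty; in each of the other three, different each time, lies an old short cell. A load above 60 N damages the dock.
- bay_1 (a point): Centre of the mouth of bay 1, at dock y = -75 mm (the robot's rightmost), level with the dock's top face, 55 mm above the table; axes as the dock's. Each bay is closed 3 mm below the mouth by a dark, weakly sprung dust flap that swings down as a part enters (under 3 N).
- bay_2 (a point): Centre of the mouth of bay 2, at dock y = -25 mm; axes as the dock's. An old cell is about 20 mm tall, lies on the bay's floor and is out of sight under the flap: a pack lowered on it stops with its foot 25 mm below the mouth.
- bay_3 (a point): Centre of the mouth of bay 3, at dock y = +25 mm; axes as the dock's. In an empty bay the foot meets a sprung side catch 28 to 34 mm below the mouth. It presses sideways on the pack with about 8 N: a push of some 3 to 12 N passes it, the pack's weight alone does not, and its friction then holds the pack. The hard floor is 45 mm below the mouth.
- bay_4 (a point): Centre of the mouth of bay 4, at dock y = +75 mm (the robot's leftmost); axes as the dock's.
- pack: The fresh pack itself; origin at the centre of its underside.
- phone: bystander: silver phone lying face up, 72 x 148 x 9 mm; origin on its underside
- driver_a: bystander: yellow-handled precision screwdriver, 160 mm long; origin on its underside
- driver_b: bystander: yellow-handled precision screwdriver, 140 mm long; origin on its underside
- brush: bystander: black cleaning brush, 150 mm long; origin on its underside
- spudger: bystander: dark flat pry tool, 135 x 12 x 8 mm; origin on its underside
- screw_dish: bystander: small open steel dish, 60 across, 22 mm high; origin on its underside
- flux_jar: bystander: amber jar with black cap, 44 across, 55 mm high; origin on its underside
Things that resemble listed ones, but are neither listed nor needed, are in the scene too. Leave any blue look-alike of the dock alone.

How it is judged (in metres and radians):
On the way:
1. the pack is lifted out of its stand (height (world z) of pack_foot above 0.035 m), for 0.1 s.
At the end, for the whole second after the job is handed in: The pack stands upright (within 0.1 rad) in the empty bay, turned with the slot (within 0.12 rad), its foot within 4 mm of the bay's axis and at least 42.5 mm below the mouth (home is 45 mm); it is at rest and released (((horizontal distance between pack_foot and bay_1 below 0.004 m and z of pack_foot in the frame of bay_1 below -0.0425 m and angle between the x axis of pack_center and the x axis of bay_1, either way round below 0.12 rad) or (horizontal distance between pack_foot and bay_2 below 0.004 m and z of pack_foot in the frame of bay_2 below -0.0425 m and angle between the x axis of pack_center and the x axis of bay_2, either way round below 0.12 rad) or (horizontal distance between pack_foot and bay_3 below 0.004 m and z of pack_foot in the frame of bay_3 below -0.0425 m and angle between the x axis of pack_center and the x axis of bay_3, either way round below 0.12 rad) or (horizontal distance between pack_foot and bay_4 below 0.004 m and z of pack_foot in the frame of bay_4 below -0.0425 m and angle between the x axis of pack_center and the x axis of bay_4, either way round below 0.12 rad)) and angle between pack_center's own z axis and vertical below 0.1 rad and linear speed of pack below 0.02 m/s and contact force between the fingers and pack below 0.1 N); the robot touches nothing.
It fails at once if the dock, or an old cell standing in it, is loaded with more than 60 N (contact force between anything else and dock above 60 N).
It fails at once if a bystander (phone, screwdriver, brush, pry tool, dish or jar) is moved by more than 30 mm (distance of any of phone, driver_a, driver_b, brush, spudger, screw_dish, flux_jar from where it was at the start of the episode above 0.03 m).
It also fails if it takes over 72 s, if anything falls off the work surface, if the arm or the gripper's body presses on something with over 40 N, if the wrist force passes 120 N, or if a joint passes its speed limit or range.

ROBOT

A 7-joint arm with a two-finger parallel gripper is mounted at the origin on the work surface. World frame = base frame: x ahead of the robot, y to its left, z up, the work surface at z = 0. Lengths are in mm, angles in rad, forces in N, time in s.
With the tool pointing down it reaches from about 375 to 925 mm from the base axis. Payload 3.1 kg.
Tool frame: the origin (TCP) lies at the very end of the fingers, on their centre line; the grasp point (between the pads) lies 19 mm behind it; z points along the fingers, x is the direction in which the jaws open and shut, and the axes are right-handed (so a half turn about z gives the same grasp; the last joint's range is limited). The gripper opens to 85 mm and grips with 20 to 120 N. Pads are 22 mm wide; open, the fingers measure 114 mm over their backs; the gripper's body (76 mm by 85 mm) begins 54 mm behind the grasp point. The pads swing forward as they close: fully open they stand 13 mm farther back than shut.
Start: joints at [1.166, 0.383, 0.044, 1.598, -0.018, 1.161, -0.05], TCP at [196.326, -619.644, 207.869] pointing down, gripper open.
Joint ranges: [-2.61, 2.61], [-0.41, 2.15], [-1.48, 1.57], [0, 2.5], [-1.57, 4.71], [0.05, 1.97], [-2.85, 2.85]. Speed limits (rad/s): [2.79, 2.79, 3.14, 3.14, 3.14, 3.14, 3.14].

INTERFACE

Orientations are given as a 3x3 rotation matrix whose columns are the frame's x, y, z axes.
In Python, from bench import env gives the robot as it stands.
- The arm moves only by the shell command python3 -m jog 'ROWS' [FORCE]. ROWS is JSON, a list of rows, each a list of 3 entries, a list of its own where there are three numbers: the turn, a rotation vector about the tool's x, y, z in rad, then the shift along the tool's x, y, z in mm, then the opening, from 0 (shut) to 1 (fully open). A call has 1 to 10 rows; each row is the pose to reach, as a shift and turn from the pose measured when the call began, along the tool's axes at that moment; what a row does not reach only later rows make up. A row lasts 1/10 s, in which the tool goes at most 50 mm and 8.59 degrees, less where a joint would pass 70% of its speed; a pose out of reach is approached as far as the arm can. A call with a gripper value outside its range is refused whole. The fingers move at their own pace and stop on an object; FORCE is the grip in N (left out, the last holds). Time passes only in rows, so rows that repeat a pose let the fingers close. It gives the time, the measured TCP pose, the force and the opening at its end, in the units of the state.
- env.sense(): the state, without advancing time (a new reading comes with each control period).
- env.grab_frame(name): name is "scene" or "top"; returns (picture, depth): 480x640x3 uint8, blue, green, red; 480x640 float32, mm along the optical axis (not along the pixel's ray), 0 where there is no reading.
- env.get_calibration(name): a dict with "intrinsics" (3x3 intrinsics, pixels), "xyz" and "rotation" of the camera in the world. Camera axes: x right, y up, looking along -z (the intrinsics and any distortion apply to the point x, -y, -z); pixel columns grow to the right and rows downward; lengths in mm; the calibration is good to about 2 mm. A picture is of the moment at which its call begins. get_calibration takes no time and is no camera call.
- env.close_job(): hands the job in, once; it reports no verdict.
The state is a dict: "time_s": time; "joint_positions": joint angles; "joint_vel": joint speeds; "joint_efforts": joint torques, N m; "ee_pos": TCP position; "eef_rot": TCP orientation; "contact_force": force on the tool from outside, world axes, zero at the start; "ft_torque": the same for the moment, N m; "grip_width": opening from 0.0 (shut) to 1.0 (fully open).
Only numpy, scipy, OpenCV 4.12 (cv2) and the standard library are available. Lean on these libraries where they do the work, as an engineer would, in place of code of your own. Each camera call takes 0.05 s, during which the arm holds its last target. There are 200 camera calls.

## Working session

There is one attempt and no reset: what is moved stays moved. The work goes in short steps, Python scripts to look and compute and a shell command to move; the robot and the scene stay as the last step left them, time stands still between calls to the robot, and variables do not carry over. Pictures are saved under pics/ and viewed, about 8 in all and at most 12, crops included, and the job is handed in when it is done.

```bash
ls; mkdir -p pics
cat > h.py <<'E'
import numpy as np, cv2
from bench import env
def grab(n):
    p,d=env.grab_frame(n); np.savez('last_%s.npz'%n,p=p,d=d); return p,d
def load(n):
    z=np.load('last_%s.npz'%n); return z['p'],z['d']
def cal(n):
    c=env.get_calibration(n); return np.array(c['intrinsics']),np.array(c['xyz']).ravel(),np.array(c['rotation'])
def px2w(n,u,v,z=None,d=None):
    K,t,R=cal(n); r=np.array([(u-K[0,2])/K[0,0],-(v-K[1,2])/K[1,1],-1.])
    r=R@r
    s=(z-t[2])/r[2] if d is None else d
    return t+s*r
def w2px(n,P):
    K,t,R=cal(n); c=R.T@(np.array(P,float)-t); return K[0,0]*c[0]/-c[2]+K[0,2], K[1,1]*-c[1]/-c[2]+K[1,2]
def crop(n,p,u0,v0,u1,v1,k,name):
    cv2.imwrite('pics/'+name,cv2.resize(p[v0:v1,u0:u1],None,fx=k,fy=k,interpolation=cv2.INTER_CUBIC))
E
python3 - <<'E'
from h import *
s=env.sense(); print({k:np.round(v,3).tolist() for k,v in s.items()})
for n in('scene','top'):
    p,d=grab(n); cv2.imwrite('pics/%s0.png'%n,p); print(n,env.get_calibration(n))
E
```

```text
pics
{'time_s': 0.0, 'joint_positions': [1.166, 0.384, 0.044, 1.6, -0.018, 1.161, -0.05], 'joint_vel': [-0.001, 0.001, 0.0, 0.001, 0.001, 0.001, -0.0], 'joint_efforts': [0.0, -43.346, 1.025, -24.951, 0.011, 0.012, 0.0], 'ee_pos': [195.974, -618.694, 206.46], 'eef_rot': [[0.302, -0.953, -0.001], [-0.953, -0.302, 0.002], [-0.003, 0.0, -1.0]], 'contact_force': [0.149, 1.516, 1.051], 'ft_torque': [-0.034, 0.029, 0.032], 'grip_width': 1.002}
scene {'intrinsics': array([[519.25344454,   0.        , 312.4061816 ],
       [  0.        , 519.25344454, 241.47564165],
       [  0.        ,   0.        ,   1.        ]]), 'xyz': array([1342.90619294, -587.33078832, 1012.53630666]), 'rotation': array([[ 0.62626231, -0.54153254,  0.5608369 ],
       [ 0.77936672,  0.45293485, -0.43294057],
       [-0.01957117,  0.70823197,  0.70570847]])}
top {'intrinsics': array([[438.7461232 ,   0.        , 320.31855087],
       [  0.        , 438.7461232 , 242.06040059],
       [  0.        ,   0.        ,   1.        ]]), 'xyz': array([ 469.14043585,   -4.44875471, 1058.48367755]), 'rotation': array([[-2.62204667e-03,  9.87819230e-01, -1.55583721e-01],
       [-9.99845999e-01,  1.10034928e-04,  1.75489921e-02],
       [ 1.73523515e-02,  1.55605776e-01,  9.87666816e-01]])}
```

View pics/scene0.png

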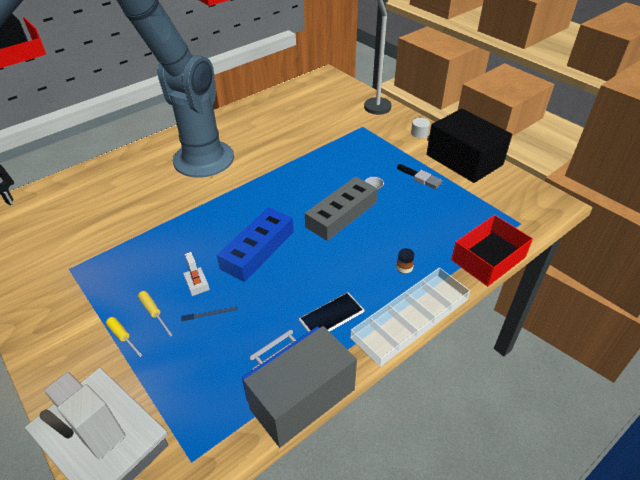

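View pics/top0.png

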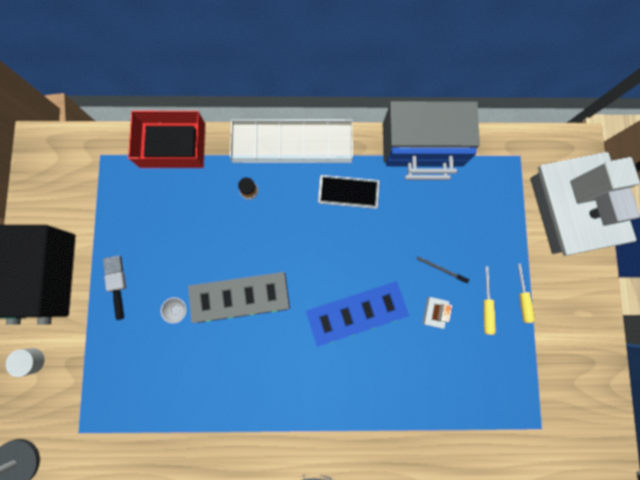

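The scene view shows the pack upright in its white stand at about (195,275), the grey dock at (341,207) and the blue look-alike at (256,243). In the top view they are at (440,312), (238,297) and (358,313). Only one thing looks like the pack. The docks are the only likely mix-up: I take the grey one (238,297) and leave the blue one (358,313). Next is one close crop of the pack and dock from both cameras.

Run:
```python
from h import *
p,d=load('top'); q,e=load('scene')
f=lambda a,u,v,w,h,k:cv2.resize(a[v:v+h,u:u+w],None,fx=k,fy=k,interpolation=cv2.INTER_CUBIC)
# top dock 180..300 x 265..330 ; stand 415..465x290..335 
A=f(p,180,262,120,70,4); B=f(p,415,288,60,50,6)[:280]
C=f(q,295,170,96,75,5); D=f(q,170,245,60,60,6)
can=np.zeros((280+375,860,3),np.uint8)
can[:280,:480]=A; can[:280,490:850]=B; can[280:655,:480]=C; can[285:645,490:850]=D
cv2.imwrite('pics/crops.png',can[:, :])
im=cv2.resize(can,(787,600)); cv2.imwrite('pics/crops.png',im); print(787/860,600/655)
```

```text
0.9151162790697674 0.916030534351145
```

View pics/crops.png

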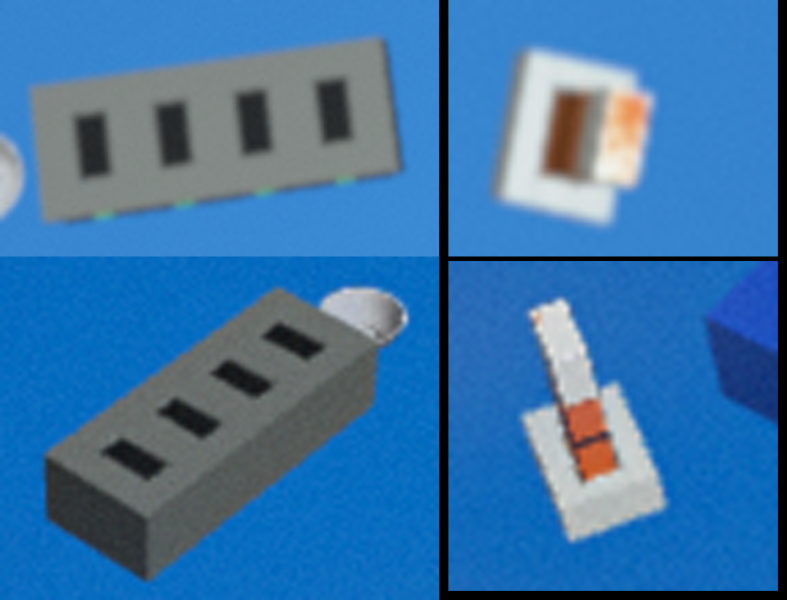

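Top-left crop: bay mouths at (92,146), (172,134), (254,122), (334,111). Bottom-left crop: bay mouths at (134,459), (189,418), (242,379), (294,341). The pack's top face is at about (622,138) in the top-right crop and (549,309) in the scene crop. This is the orange pack with a white end and the grey dock, as described.

Run:
```python
from h import *
np.set_printoptions(precision=1,suppress=True)
k=.9151
T=lambda u,v:(180+u/(4*k)-.4,262+v/(4*k)-.4)
S=lambda u,v:(295+u/(5*k)-.4,170+(v-256.5)/(5*k)-.4)
TS=lambda u,v:(415+(u-448.4)/(6*k)-.4,288+v/(6*k)-.4)
SS=lambda u,v:(170+(u-448.4)/(6*k)-.4,245+(v-261)/(6*k)-.4)
p,d=load('top'); q,e=load('scene')
for n,f,L in(('top',T,[(92,146),(172,134),(254,122),(334,111)]),('scene',S,[(294,341),(242,379),(189,418),(134,459)])):
    W=np.array([px2w(n,*f(*a),z=54) for a in L]); print(n,W[:,:2].tolist(),'pitch',np.linalg.norm(np.diff(W,axis=0),axis=1),W.mean(0),'ang',np.degrees(np.arctan2(*(W[0]-W[3])[[0,1]]))) 
for n,f,L in(('top',T,[(30,86),(383,38),(402,170),(43,221)]),('scene',S,[(280,288),(45,457),(150,518),(380,345)])):
    W=np.array([px2w(n,*f(*a),z=55) for a in L]); print(n,W[:,:2].tolist(),W.mean(0),np.linalg.norm(W-np.roll(W,1,0),axis=1))
for n,f,L,z in(('top',TS,[(607,88),(652,95),(636,188),(596,180)],101),('top',TS,[(530,48),(636,72),(612,222),(500,200)],24),('scene',SS,[(522,413),(618,382),(664,495),(570,530)],24),('scene',SS,[(530,318),(567,300)],101)):
    W=np.array([px2w(n,*f(*a),z=z) for a in L]); print(n,z,W[:,:2].tolist(),W.mean(0),np.linalg.norm(W-np.roll(W,1,0),axis=1))
for n,f,a,D in(('top',T,(130,140),d),('scene',S,(215,400),e),('top',TS,(622,138),d),('scene',SS,(549,309),e)):
    u,v=f(*a); print(n,px2w(n,u,v,d=D[int(v+.5),int(u+.5)]))
```

```text
top [[491.42388666409647, 239.24762693324314], [498.67019045258826, 190.26603732850887], [505.94314043270566, 139.85152435193746], [512.6303843121581, 90.46248724482793]] pitch [49.5 50.9 49.8] [502.2 165.   54. ] ang -8.111789737237384
scene [[496.2914006825566, 242.26084774711478], [503.0940595892889, 192.16633919907815], [509.98653459819616, 142.65565051938643], [517.2623505076978, 92.72480684146637]] pitch [50.6 50.  50.5] [506.7 167.5  54. ] ang -7.983102403457922
top [[528.3496040697607, 278.67134887472514], [557.9081251109038, 60.47264495803522], [476.28886425220765, 47.93059762837703], [445.97526514637735, 267.12071606080224]] [502.1 163.5  55. ] [ 83.2 220.2  82.6 221.3]
scene [[451.01257272722637, 271.2421218994393], [482.1542563515445, 52.01269341104796], [564.0732542900819, 66.10099011944715], [535.1740744424505, 280.2127707903528]] [508.1 167.4  55. ] [ 84.6 221.4  83.1 216.1]
top 101 [[484.6107109179774, -288.69866569627635], [481.8267205572478, -306.46119821064315], [445.64548683656494, -298.3460474795302], [448.7892958450641, -282.683609623246]] [ 465.2 -294.   101. ] [36.3 18.  37.1 16. ]
top 24 [[502.898983849921, -279.20236966387597], [492.6072073804904, -324.3467541988038], [429.60796184139105, -311.0702436865775], [438.924405131524, -263.7667521318477]] [ 466.  -294.6   24. ] [65.8 46.3 64.4 48.2]
scene 24 [[431.65320840872323, -305.42339182922484], [443.3522406546426, -260.852387714311], [517.6021772662477, -279.9355267062091], [508.28293270196264, -323.15060494268255]] [ 475.2 -292.3   24. ] [78.7 46.1 76.7 44.2]
scene 101 [[454.4894612382052, -296.9761593998528], [455.2518045286233, -278.7253790767975]] [ 454.9 -287.9  101. ] [18.3 18.3]
top [495.  215.7  55.2]
scene [505.  168.2  51.2]
top [ 465.1 -294.   100.1]
scene [ 451.2 -286.4   97.1]
```

The two cameras differ by about 4–5 mm in x. The top camera's depth matches the known heights (55.2 and 100.1), so I lean on it. Estimates: pack at (466,-294) with yaw about -12.5°, dock centre at (503,165) with yaw about +8°. Next I work out the move to above the pack.

```bash
cat >> h.py <<'E'
def go(x,y,z,ang):
    "tool rows for TCP target, tool x axis at world angle ang (deg), tool down"
    from scipy.spatial.transform import Rotation as Ro
    s=env.sense(); R=np.array(s['eef_rot']); c,n=np.cos(np.radians(ang)),np.sin(np.radians(ang))
    G=np.array([[c,n,0],[n,-c,0],[0,0,-1.]]); 
    print('turn',np.round(Ro.from_matrix(R.T@G).as_rotvec(),4),'shift',np.round(R.T@(np.array([x,y,z])-np.array(s['ee_pos'])),1))
def st():
    s=env.sense(); R=np.array(s['eef_rot']); print(round(float(s['time_s']),2),np.round(s['ee_pos'],1),'ang',round(float(np.degrees(np.arctan2(R[1,0],R[0,0]))),2),'z',np.round(R[:,2],3),'F',np.round(s['contact_force'],1),'w',np.round(s['grip_width'],3),'q',np.round(s['joint_positions'],2))
E
python3 -c "
from h import *
go(466,-294,165,-102.5)"
```

```text
turn [0.0008 0.0024 0.525 ] shift [-227.9 -355.5   42.1]
```

```bash
python3 -m jog '[[[0,0,0.05],[-23,-36,4],1],[[0,0,0.11],[-48,-75,9],1],[[0,0,0.18],[-75,-118,14],1],[[0,0,0.24],[-103,-160,19],1],[[0,0,0.3],[-130,-203,24],1],[[0,0,0.36],[-157,-245,29],1],[[0,0,0.43],[-184,-288,34],1],[[0,0,0.48],[-209,-326,38],1],[[0,0,0.525],[-225,-350,41],1],[[0,0.002,0.525],[-228,-355.5,42],1]]'; python3 -m jog '[[[0,0,0],[0,0,0],1],[[0,0,0],[0,0,0],1]]'
python3 - <<'E'
from h import *
st(); go(466,-294,165,-102.5)
p,d=grab('top'); q,e=grab('scene')
a=cv2.resize(p[230:390,370:530],(480,480),interpolation=cv2.INTER_CUBIC); b=cv2.resize(q[180:320,120:260],(480,480),interpolation=cv2.INTER_CUBIC)
cv2.imwrite('pics/above.png',cv2.resize(np.hstack([a,b]),(800,400)))
E
```

```text
time_s: 1.1
ee_pos: [468.9, -288.1, 164.3]
eef_rot: [[-0.208, -0.978, -0.001], [-0.978, 0.208, 0.003], [-0.003, 0.001, -1.0]]
contact_force: [0.4, 0.3, -0.3]
grip_width: 1.002
time_s: 1.3
ee_pos: [468.0, -288.7, 163.9]
eef_rot: [[-0.208, -0.978, -0.002], [-0.978, 0.208, 0.003], [-0.003, 0.002, -1.0]]
contact_force: [0.6, -0.5, 0.5]
grip_width: 1.0
1.3 [ 468.  -288.7  163.9] ang -102.02 z [-0.002  0.003 -1.   ] F [ 0.6 -0.5  0.5] w 1.0 q [ 0.59  0.25 -0.13  1.88  0.03  1.02 -1.33]
turn [0.0025 0.0029 0.0084] shift [ 5.6  0.8 -1.1]
```

View pics/above.png

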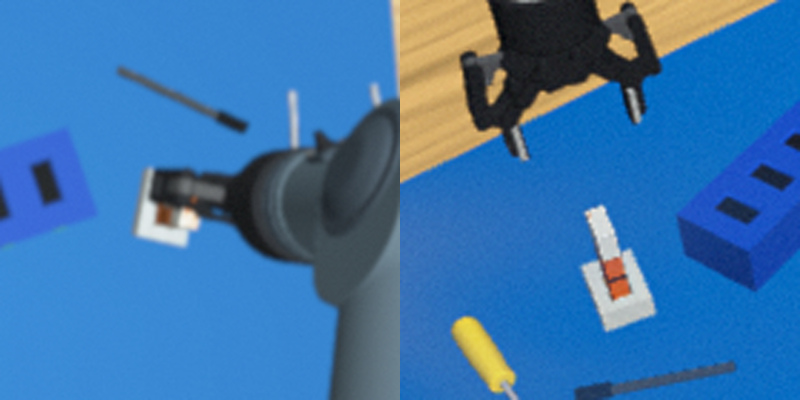

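The scene crop shows the open fingers straddling the line of the pack, with tips at (523,158) and (637,120). In the top crop the finger partly hides the stand at (165,200). I check the calibration by projecting the known finger tips.

Run:
```python
from h import *
c=np.array([468,-288.7,164]); tx=np.array([-.208,-.978,0])
f=400/140
tip=[(120+123/f,180+158/f),(120+237/f,180+120/f)]
print('seen',np.round(tip,1))
for o in(46,50):
  for dz in (0,13): print(o,dz,[np.round(w2px('scene',c+s*o*tx+[0,0,dz]),1) for s in(1,-1)])
m=np.mean(tip,0); print('mid seen',m,'mid expected z164/177',np.round(w2px('scene',c),1),np.round(w2px('scene',c+[0,0,13]),1))
for z in(164,177): print(px2w('scene',*m,z=z))
```

```text
seen [[163.  235.3]
 [203.  222. ]]
46 0 [array([166. , 244.5]), array([203.9, 231.7])]
46 13 [array([164.8, 240.6]), array([203. , 227.7])]
50 0 [array([164.3, 245.1]), array([205.6, 231.1])]
50 13 [array([163.1, 241.1]), array([204.7, 227.1])]
mid seen [183.   228.65] mid expected z164/177 [185.2 238. ] [184.1 234.1]
[ 436.06991651 -277.01976264  164.        ]
[ 449.96310116 -281.77388253  177.        ]
```

```bash
python3 -c "
from h import *
go(467,-293,67,-102.5)"; python3 -m jog '[[[0.002,0.003,0.008],[3,0,10],1],[[0.002,0.003,0.008],[4.4,0.7,30],1],[[0.002,0.003,0.008],[4.4,0.7,50],1],[[0.002,0.003,0.008],[4.4,0.7,70],1],[[0.002,0.003,0.008],[4.4,0.7,85],0.8],[[0.002,0.003,0.008],[4.4,0.7,93],0.7],[[0.002,0.003,0.008],[4.4,0.7,97],0.6],[[0.002,0.003,0.008],[4.4,0.7,97],0.6]]' 20
python3 - <<'E'
from h import *
st(); go(467,-293,67,-102.5)
q,e=grab('scene'); p,d=grab('top')
b=cv2.resize(q[200:320,130:250],(480,480),interpolation=cv2.INTER_CUBIC)
a=cv2.resize(p[250:370,380:500],(480,480),interpolation=cv2.INTER_CUBIC)
cv2.imwrite('pics/down.png',cv2.resize(np.hstack([a,b]),(800,400)))
E
```

```text
turn [0.0019 0.0021 0.0056] shift [ 3.1 -0.4 97.2]
time_s: 2.2
ee_pos: [465.5, -294.3, 67.0]
eef_rot: [[-0.219, -0.976, -0.0], [-0.976, 0.219, -0.001], [0.001, 0.0, -1.0]]
contact_force: [-0.4, 0.9, 0.7]
grip_width: 0.602
2.2 [ 465.5 -294.3   67. ] ang -102.66 z [-0.    -0.001 -1.   ] F [-0.4  0.9  0.7] w 0.602 q [ 0.59  0.37 -0.11  1.94  0.06  0.83 -1.35]
turn [ 0.0003 -0.0009 -0.0028] shift [-1.6 -1.1 -0. ]
```

View pics/down.png

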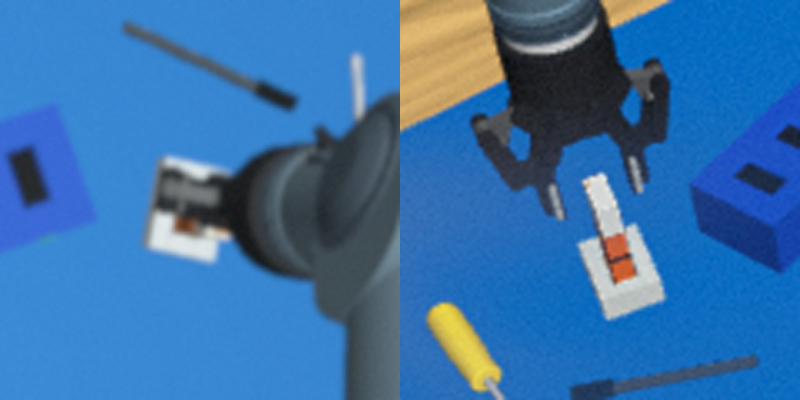

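The scene crop shows the fingers either side of the pack's white end, with tips at (557,218) and (638,190). The top crop shows the left finger at (192,190) and the stand centre at about (189,210). I use depth to check the fore-aft alignment.

Run:
```python
from h import *
np.set_printoptions(precision=0,suppress=True,linewidth=150)
p,d=load('top'); q,e=load('scene')
K,t,R=cal('top')
def cloud(n,d,u0,u1,v0,v1):
    K,t,Rr=cal(n); v,u=np.mgrid[v0:v1,u0:u1]; D=d[v0:v1,u0:u1]
    P=np.stack([(u-K[0,2])/K[0,0]*D,-(v-K[1,2])/K[1,1]*D,-D],-1)@Rr.T+t
    P[D==0]=np.nan; return P
for n,dd,im,box in(('top',d,p,(415,470,290,335)),('scene',e,q,(165,215,240,300))):
    P=cloud(n,dd,*box); b=im[box[2]:box[3],box[0]:box[1]].astype(int)
    # coordinates in grasp frame
    o=np.array([465.5,-294.3]); ax=np.array([.976,-.219]); ay=np.array([.219,.976])
    X=(P[...,:2]-o)@ax; Y=(P[...,:2]-o)@ay; Z=P[...,2]
    dark=b.max(-1)<90; br=(b.min(-1)>130)
    for nm,m in(('dark 60-130',dark&(Z>60)&(Z<130)&(abs(Y)<70)),('dark>130',dark&(Z>130)&(Z<180)&(abs(Y)<70)),('white>30',br&(Z>40)&(Z<110)),('stand',br&(Z>15)&(Z<32))):
        if m.sum(): print(n,nm,m.sum(),'X',np.percentile(X[m],[2,25,50,75,98]),'Y',np.percentile(Y[m],[2,25,50,75,98]),'Z',np.percentile(Z[m],[2,50,98]))
```

```text
top dark>130 64 X [-15. -12.  -9.  -3.  14.] Y [20. 27. 29. 33. 60.] Z [139. 159. 179.]
top white>30 21 X [-19. -18. -18. -16. -15.] Y [-5. -3.  0.  5.  8.] Z [ 50. 100. 106.]
top stand 202 X [-32. -27. -21. -10.  31.] Y [-22.  -8.   5.  15.  23.] Z [19. 23. 27.]
scene dark 60-130 36 X [-4.  6.  8.  9. 11.] Y [-37. -34.  27.  36.  38.] Z [104. 117. 129.]
scene dark>130 247 X [-9.  8. 12. 15. 20.] Y [-48. -32. -24.  27.  51.] Z [133. 150. 178.]
scene white>30 137 X [-14.   1.  14.  20.  22.] Y [-28.  -1.   3.   8.  17.] Z [ 71.  99. 105.]
scene stand 264 X [-27.  -7.  16.  30.  36.] Y [-19. -12.  -1.  18.  25.] Z [16. 23. 27.]
```

The depth agrees: relative to the tool, the stand spans X ±32 and Y ±22 and the pack is centred in Y. I close now.

```bash
python3 -m jog '[[[0,0,0],[0,0,0],0.3],[[0,0,0],[0,0,0],0.2],[[0,0,0],[0,0,0],0.1],[[0,0,0],[0,0,0],0],[[0,0,0],[0,0,0],0],[[0,0,0],[0,0,0],0]]' 40; python3 -c "
from h import *
st()"
```

```text
time_s: 2.9
ee_pos: [467.2, -294.7, 68.9]
eef_rot: [[-0.219, -0.976, 0.003], [-0.976, 0.219, -0.002], [0.002, -0.003, -1.0]]
contact_force: [0.1, 0.4, 5.8]
grip_width: 0.169
2.9 [ 467.2 -294.7   68.9] ang -102.64 z [ 0.003 -0.002 -1.   ] F [0.1 0.4 5.8] w 0.169 q [ 0.59  0.37 -0.12  1.94  0.06  0.83 -1.35]
```

```bash
python3 -m jog '[[[0,0,0],[0,0,-5],0],[[0,0,0],[0,0,-12],0],[[0,0,0],[0,0,-22],0],[[0,0,0],[0,0,-35],0],[[0,0,0],[0,0,-50],0],[[0,0,0],[0,0,-70],0],[[0,0,0],[0,0,-90],0],[[0,0,0],[0,0,-90],0]]'
python3 - <<'E'
from h import *
st()
q,e=grab('scene')
W=lambda i,z,:0
D=np.radians(8.1); x=np.array([np.cos(D),np.sin(D)]); y=np.array([-np.sin(D),np.cos(D)])
for c in((503,165),(507,167.5)):
  print(c,[np.round(np.array(c)+k*y,1).tolist() for k in(-75,-25,25,75)])
go(513,92,165,-81.9)
E
```

```text
time_s: 3.7
ee_pos: [469.9, -296.2, 163.5]
eef_rot: [[-0.219, -0.976, 0.01], [-0.976, 0.219, -0.007], [0.004, -0.012, -1.0]]
contact_force: [0.1, -0.5, -0.9]
grip_width: 0.172
3.7 [ 469.9 -296.2  163.5] ang -102.64 z [ 0.01  -0.007 -1.   ] F [ 0.1 -0.5 -0.9] w 0.172 q [ 0.59  0.25 -0.12  1.88  0.04  1.01 -1.33]
(503, 165) [[513.6, 90.7], [506.5, 140.2], [499.5, 189.8], [492.4, 239.3]]
(507, 167.5) [[517.6, 93.2], [510.5, 142.7], [503.5, 192.3], [496.4, 241.8]]
turn [-0.0076 -0.0047 -0.3619] shift [-387.8   41.5   -5.2]
```

Lifted; the wrist reads about 1–2 N of extra weight. Next I carry the pack to above bay 1.

```bash
python3 -m jog '[[[0,0,-0.03],[-18,2,-1],0],[[-0.001,-0.001,-0.07],[-48,5,-2],0],[[-0.003,-0.002,-0.11],[-88,9,-2],0],[[-0.004,-0.003,-0.15],[-133,14,-3],0],[[-0.005,-0.003,-0.19],[-180,19,-3],0],[[-0.006,-0.003,-0.23],[-227,24,-4],0],[[-0.007,-0.004,-0.27],[-274,29,-4],0],[[-0.0076,-0.0047,-0.31],[-320,34,-5],0],[[-0.0076,-0.0047,-0.34],[-360,38.5,-5],0],[[-0.0076,-0.0047,-0.362],[-386,41.5,-5],0]]'; python3 -m jog '[[[0,0,0],[0,0,0],0],[[0,0,0],[0,0,0],0],[[0,0,0],[0,0,0],0]]'
python3 - <<'E'
from h import *
st(); go(515,91.5,165,-81.9)
q,e=grab('scene'); p,d=grab('top')
a=cv2.resize(p[240:345,180:300],(480,420),interpolation=cv2.INTER_CUBIC); b=cv2.resize(q[130:250,280:400],(480,480),interpolation=cv2.INTER_CUBIC)
c=np.zeros((480,960,3),np.uint8); c[:420,:480]=a; c[:,480:]=b
cv2.imwrite('pics/bay1.png',cv2.resize(c,(800,400)))
E
```

```text
time_s: 4.75
ee_pos: [510.5, 96.1, 164.0]
eef_rot: [[0.149, -0.989, -0.002], [-0.989, -0.149, 0.002], [-0.002, 0.002, -1.0]]
contact_force: [0.4, -0.9, -1.0]
grip_width: 0.17
time_s: 5.05
ee_pos: [509.5, 94.5, 163.1]
eef_rot: [[0.148, -0.989, -0.004], [-0.989, -0.148, 0.0], [-0.001, 0.004, -1.0]]
contact_force: [-0.0, -1.0, -2.3]
grip_width: 0.171
5.05 [509.5  94.5 163.1] ang -81.48 z [-0.004  0.    -1.   ] F [-0.  -1.  -2.3] w 0.171 q [ 0.13  0.22 -0.44  1.93  0.11  1.02 -1.77]
turn [0.004  0.0009 0.0073] shift [ 3.8 -5.  -1.9]
```

View pics/bay1.png

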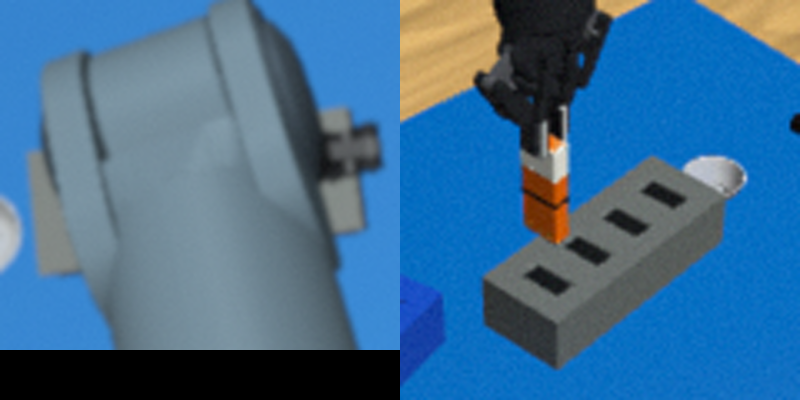

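The top view is blocked by the arm. The scene crop shows the pack hanging upright beside bay 1, foot corners at (524,232), (557,245) and (568,236), slot at about (548,279). I lower to just above the mouth and measure pack against slot in the scene view.

```bash
python3 -m jog '[[[0.004,0.001,0.004],[2,-4,4],0],[[0.004,0.001,0.007],[3.3,-6,10],0],[[0.004,0.001,0.007],[3.3,-6,18],0],[[0.004,0.001,0.007],[3.3,-6,26],0],[[0.004,0.001,0.007],[3.3,-6,33],0],[[0.004,0.001,0.007],[3.3,-6,36],0],[[0.004,0.001,0.007],[3.3,-6,36],0],[[0.004,0.001,0.007],[3.3,-6,36],0]]'
python3 - <<'E'
from h import *
q,e=grab('scene'); st()
crop('scene',q,295,160,375,235,8,'bay1b.png')
E
```

```text
time_s: 5.95
ee_pos: [516.6, 91.6, 127.5]
eef_rot: [[0.139, -0.99, 0.001], [-0.99, -0.139, 0.0], [-0.0, -0.001, -1.0]]
contact_force: [0.4, 0.1, -1.9]
grip_width: 0.172
6.0 [516.8  91.6 127.8] ang -82.0 z [ 0.002  0.    -1.   ] F [-0.1 -0.3 -1. ] w 0.175 q [ 0.13  0.27 -0.43  1.95  0.14  0.94 -1.8 ]
```

View pics/bay1b.png

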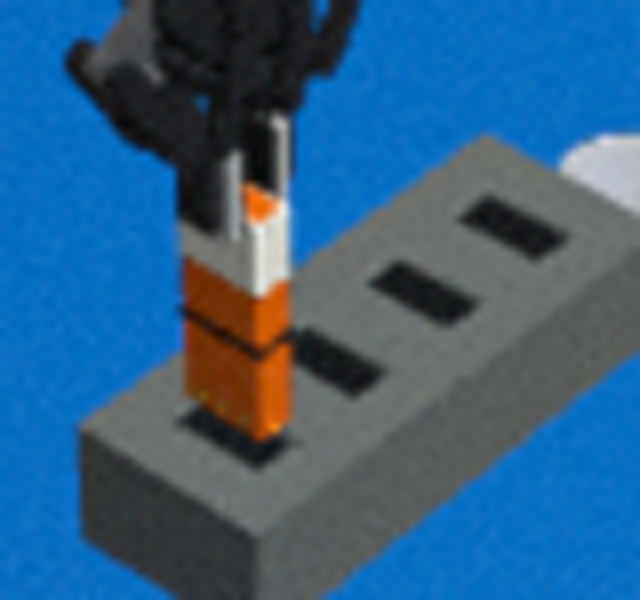

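The crop shows the foot just above bay 1: foot corners at (184,392), (262,440) and (292,425), slot corners at (181,423), (258,467) and (293,440). I compare the two in world axes.

Run:
```python
from h import *
np.set_printoptions(precision=1,suppress=True)
f=lambda a:(295+a[0]/8-.44,160+a[1]/8-.44)
D=np.radians(8.1); M=np.array([[np.cos(D),np.sin(D)],[-np.sin(D),np.cos(D)]])
slot=np.array([px2w('scene',*f(a),z=53)[:2] for a in[(181,423),(258,467),(293,440)]])
sl3=np.array([px2w('scene',*f(a),z=53)[:2] for a in[(370,284),(448,327),(482,300)]])
sl4=np.array([px2w('scene',*f(a),z=53)[:2] for a in[(458,218),(534,260),(570,236)]])
for nm,s in(('slot',slot),('3',sl3),('4',sl4)): print(nm,(s-slot[0])@M.T, (s[0]+s[2])/2)
print('expected TCP px',[np.array(w2px('scene',[516.8,91.6,z])) for z in(64,)])
for zf in(62,64.6,67):
    P=np.array([px2w('scene',*f(a),z=zf)[:2] for a in[(184,392),(262,440),(292,425)]])
    print(zf,'pack rel size',(P-P[0])@M.T,'centre',(P[0]+P[2])/2,'pack-slot in dock axes',((P[0]+P[2])/2-(slot[0]+slot[2])/2)@M.T,'xm,ym corner offs',((P-slot)@M.T))
```

```text
slot [[ 0.   0. ]
 [35.   1. ]
 [34.7 19.3]] [515.7  95. ]
3 [[ -0.3 100.3]
 [ 35.9 100.7]
 [ 35.3 120.2]] [501.7 194.6]
4 [[ -0.9 150. ]
 [ 35.  149.8]
 [ 36.1 169.1]] [494.8 243.4]
expected TCP px [array([323.4, 211.2])]
62 pack rel size [[ 0.   0. ]
 [36.7 -0.5]
 [39.2 12.1]] centre [514.5  96.4] pack-slot in dock axes [-1.   1.6] xm,ym corner offs [[-3.2  5.2]
 [-1.5  3.7]
 [ 1.3 -2. ]]
64.6 pack rel size [[ 0.   0. ]
 [36.6 -0.4]
 [39.1 12.1]] centre [516.8  94.6] pack-slot in dock axes [ 1.  -0.6] xm,ym corner offs [[-1.2  3. ]
 [ 0.4  1.6]
 [ 3.2 -4.2]]
67 pack rel size [[ 0.   0. ]
 [36.5 -0.4]
 [39.  12.1]] centre [518.9  92.8] pack-slot in dock axes [ 2.8 -2.6] xm,ym corner offs [[ 0.7  1. ]
 [ 2.2 -0.4]
 [ 5.  -6.2]]
```

The pack looks within about 1 mm of bay 1's axis, inside the chamfer. I lower gently and feel.

```bash
python3 -m jog '[[[0,0,0],[0,0,3],0],[[0,0,0],[0,0,6],0],[[0,0,0],[0,0,7],0],[[0,0,0],[0,0,7],0]]' | grep -v rot; python3 -m jog '[[[0,0,0],[0,0,1],0],[[0,0,0],[0,0,2],0],[[0,0,0],[0,0,3],0],[[0,0,0],[0,0,3],0]]'| grep -v rot;  python3 -m jog '[[[0,0,0],[0,0,1],0],[[0,0,0],[0,0,2],0],[[0,0,0],[0,0,2],0]]'; python3 -c "
from h import *
st()"
```

```text
time_s: 6.4
ee_pos: [516.5, 91.6, 120.4]
contact_force: [0.3, 1.3, -0.6]
grip_width: 0.172
time_s: 6.8
ee_pos: [516.4, 91.5, 117.3]
contact_force: [-0.4, 0.8, -1.2]
grip_width: 0.173
time_s: 7.1
ee_pos: [516.3, 91.6, 115.2]
eef_rot: [[0.139, -0.99, 0.001], [-0.99, -0.139, 0.0], [-0.0, -0.001, -1.0]]
contact_force: [0.0, 0.1, -0.7]
grip_width: 0.17
7.1 [516.3  91.6 115.2] ang -81.99 z [ 0.001  0.    -1.   ] F [ 0.   0.1 -0.7] w 0.17 q [ 0.12  0.29 -0.42  1.96  0.15  0.92 -1.81]
```

```bash
for i in 1 2; do python3 -m jog '[[[0,0,0],[0,0,1],0],[[0,0,0],[0,0,2],0],[[0,0,0],[0,0,2],0]]'| grep -v rot; done; python3 -m jog '[[[0,0,0],[0,0,1],0],[[0,0,0],[0,0,2],0],[[0,0,0],[0,0,2],0]]'
```

```text
time_s: 7.4
ee_pos: [516.3, 91.6, 113.0]
contact_force: [-0.2, 1.2, -1.0]
grip_width: 0.174
time_s: 7.7
ee_pos: [516.3, 91.6, 110.8]
contact_force: [0.3, 0.3, -1.1]
grip_width: 0.175
time_s: 8.0
ee_pos: [516.2, 91.6, 108.6]
eef_rot: [[0.139, -0.99, 0.0], [-0.99, -0.139, 0.0], [-0.0, -0.0, -1.0]]
contact_force: [-0.1, 0.7, -1.9]
grip_width: 0.17
```

```bash
for i in 1 2; do python3 -m jog '[[[0,0,0],[0,0,1],0],[[0,0,0],[0,0,3],0],[[0,0,0],[0,0,5],0],[[0,0,0],[0,0,5],0]]'| grep -v rot; done; for i in 1 2 3; do python3 -m jog '[[[0,0,0],[0,0,1],0],[[0,0,0],[0,0,2],0],[[0,0,0],[0,0,2],0]]' | grep -v rot; done
```

```text
time_s: 8.4
ee_pos: [515.9, 91.6, 103.2]
contact_force: [0.1, 0.3, -0.5]
grip_width: 0.174
time_s: 8.8
ee_pos: [515.5, 91.5, 97.8]
contact_force: [-0.2, 0.0, -2.4]
grip_width: 0.172
time_s: 9.1
ee_pos: [515.4, 91.5, 95.6]
contact_force: [-0.6, 0.1, -1.4]
grip_width: 0.171
time_s: 9.4
ee_pos: [515.3, 91.5, 93.4]
contact_force: [-0.3, 0.5, -1.8]
grip_width: 0.169
time_s: 9.7
ee_pos: [515.1, 91.4, 91.2]
contact_force: [0.3, 0.4, -0.8]
grip_width: 0.172
```

```bash
for i in 1 2 3; do python3 -m jog '[[[0,0,0],[0,0,1],0],[[0,0,0],[0,0,1.5],0],[[0,0,0],[0,0,1.5],0]]' | grep -v rot; done
```

```text
time_s: 10.0
ee_pos: [515.0, 91.4, 89.6]
contact_force: [-0.4, -0.8, -1.6]
grip_width: 0.17
time_s: 10.3
ee_pos: [515.3, 91.1, 88.2]
contact_force: [-0.6, -0.4, -0.1]
grip_width: 0.173
time_s: 10.6
ee_pos: [515.4, 90.7, 86.7]
contact_force: [0.6, -1.5, 0.6]
grip_width: 0.17
```

The foot is about 31 mm down, past the 25 mm old-cell level, and the tool is being nudged sideways as the catch would do. Bay 1 looks clear. I continue in small steps.

```bash
for i in 1 2 3; do python3 -m jog '[[[0,0,0],[0,0,1],0],[[0,0,0],[0,0,2],0],[[0,0,0],[0,0,2],0]]' | grep -v rot; done
python3 - <<'E'
from h import *
st(); q,e=grab('scene'); crop('scene',q,295,160,375,235,8,'bay1c.png')
E
```

```text
time_s: 10.9
ee_pos: [515.8, 90.9, 85.0]
contact_force: [-1.1, -1.5, 3.2]
grip_width: 0.169
time_s: 11.2
ee_pos: [516.2, 91.2, 83.7]
contact_force: [-1.3, -0.7, 4.8]
grip_width: 0.169
time_s: 11.5
ee_pos: [516.5, 91.3, 82.3]
contact_force: [-0.8, 0.1, 4.3]
grip_width: 0.171
11.5 [516.5  91.3  82.3] ang -81.93 z [ 0.    -0.001 -1.   ] F [-0.8  0.1  4.3] w 0.171 q [ 0.11  0.34 -0.41  1.98  0.18  0.85 -1.83]
```

View pics/bay1c.png

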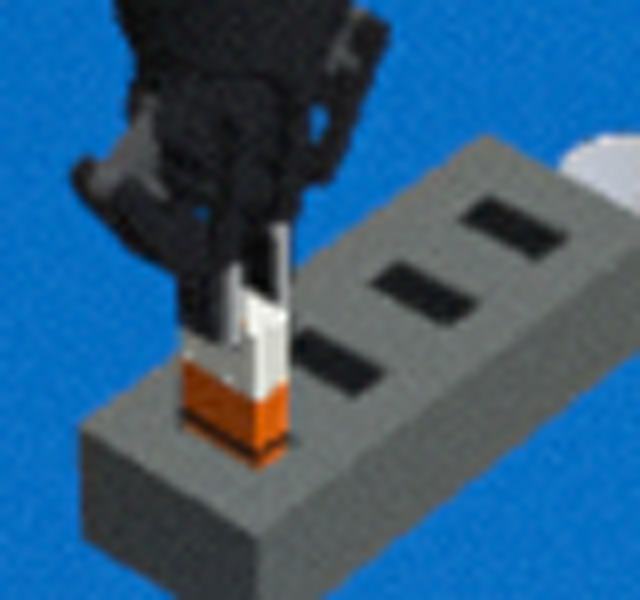

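The crop shows the pack standing in bay 1 with about 30 mm of orange still above the mouth (foot line at (262,465)). That means it is about 35 mm in, past the old-cell depth, with 4–5 N as expected from the catch. I keep pressing gently.

```bash
for i in 1 2 3 4; do python3 -m jog '[[[0,0,0],[0,0,1],0],[[0,0,0],[0,0,2],0],[[0,0,0],[0,0,3],0]]' | grep -v rot; done
```

```text
time_s: 11.85
ee_pos: [516.7, 91.4, 80.1]
contact_force: [-2.5, -2.3, 7.3]
grip_width: 0.173
time_s: 12.15
ee_pos: [516.7, 91.4, 77.9]
contact_force: [-3.0, 0.0, 8.2]
grip_width: 0.167
time_s: 12.45
ee_pos: [516.7, 91.4, 75.7]
contact_force: [-1.7, -1.4, 7.4]
grip_width: 0.171
time_s: 12.75
ee_pos: [516.7, 91.5, 73.6]
contact_force: [-2.3, -1.9, 8.9]
grip_width: 0.173
```

```bash
for i in 1 2 3; do python3 -m jog '[[[0,0,0],[0,0,1],0],[[0,0,0],[0,0,2],0],[[0,0,0],[0,0,2],0]]' | grep -v rot; done
```

```text
time_s: 13.05
ee_pos: [516.6, 91.5, 72.8]
contact_force: [-4.1, -1.5, 10.1]
grip_width: 0.173
time_s: 13.35
ee_pos: [516.7, 91.5, 72.8]
contact_force: [-5.3, -1.0, 14.9]
grip_width: 0.172
time_s: 13.65
ee_pos: [516.6, 91.5, 72.8]
contact_force: [-4.7, -2.3, 16.2]
grip_width: 0.173
```

It stopped dead at TCP z = 72.8. I predicted 72.9 for the floor, and the force is rising (16 N), so the pack is home. I release and rise.

```bash
python3 -m jog '[[[0,0,0],[0,0,0],0.3],[[0,0,0],[0,0,0],0.5],[[0,0,0],[0,0,0],0.6],[[0,0,0],[0,0,0],0.6],[[0,0,0],[0,0,0],0.6]]' 20|grep -v rot; python3 -m jog '[[[0,0,0],[0,0,-8],0.6],[[0,0,0],[0,0,-25],0.6],[[0,0,0],[0,0,-50],0.6],[[0,0,0],[0,0,-80],0.6],[[0,0,0],[0,0,-110],0.6],[[0,0,0],[0,0,-140],0.6],[[0,0,0],[0,0,-160],0.6],[[0,0,0],[0,0,-160],0.6]]'; python3 -m jog '[[[0,0,0],[30,0,0],0.6],[[0,0,0],[70,0,0],0.6],[[0,0,0],[110,0,0],0.6],[[0,0,0],[150,0,0],0.6],[[0,0,0],[190,0,0],0.6],[[0,0,0],[230,0,0],0.6],[[0,0,0],[260,0,0],0.6],[[0,0,0],[280,0,0],0.6],[[0,0,0],[280,0,0],0.6],[[0,0,0],[280,0,0],0.6]]'
python3 - <<'E'
from h import *
q,e=grab('scene'); p,d=grab('top'); st()
a=cv2.resize(p[255:345,180:300],(480,360),interpolation=cv2.INTER_CUBIC); b=cv2.resize(q[160:240,290:390],(480,384),interpolation=cv2.INTER_CUBIC)
c=np.zeros((384,960,3),np.uint8); c[:360,:480]=a; c[:,480:]=b
cv2.imwrite('pics/end.png',cv2.resize(c,(800,320)))
K,t,R=cal('top')
v,u=np.mgrid[270:310,255:300]; D=d[270:310,255:300]
P=np.stack([(u-K[0,2])/K[0,0]*D,-(v-K[1,2])/K[1,1]*D,-D],-1)@R.T+t
m=(P[...,2]>95)&(P[...,2]<115); print('pack top',m.sum(),np.round(np.median(P[m],0),1), 'dock top z',np.round(np.median(P[...,2][(P[...,2]>45)&(P[...,2]<62)]),1))
E
```

```text
time_s: 14.15
ee_pos: [516.3, 91.5, 72.3]
contact_force: [0.1, 0.2, -0.3]
grip_width: 0.596
time_s: 14.95
ee_pos: [519.5, 93.3, 236.7]
eef_rot: [[0.141, -0.99, 0.005], [-0.99, -0.141, -0.005], [0.006, -0.005, -1.0]]
contact_force: [-0.1, 0.3, -0.4]
grip_width: 0.604
time_s: 15.95
ee_pos: [558.4, -182.9, 237.1]
eef_rot: [[0.141, -0.99, 0.004], [-0.99, -0.141, -0.003], [0.004, -0.003, -1.0]]
contact_force: [0.1, 0.4, -0.8]
grip_width: 0.6
16.05 [ 559.  -181.1  237.7] ang -81.69 z [ 0.005 -0.003 -1.   ] F [0.6 0.9 1.3] w 0.602 q [ 0.45  0.25 -0.24  1.71  0.07  1.18 -1.24]
pack top 133 [512.4  89.5 104.4] dock top z 54.1
```

View pics/end.png

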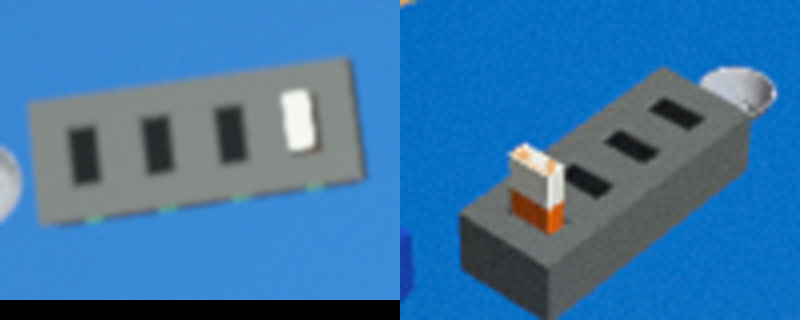

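The end view shows the pack upright in bay 1, at (298,120) in the top crop and (538,190) in the scene crop. Its top is 50.3 mm above the dock face, where home would be 50 mm. The gripper is clear.

```bash
python3 -c "
from bench import env
print(env.close_job())"
```

```text
the job is handed in; nothing more can be done
None
```

The battery pack is pressed fully home in bay 1 and released, and the job is handed in at about 16 s of robot time. Bay 1 was the first bay I felt, and it was the clear one. The hand-in reports no verdict, so this rests on my own checks:

- **Clear bay:** the pack went past the 25 mm old-cell level without resistance. It met the side catch at about 31–33 mm and passed it at 3–9 N.
- **Home depth:** it stopped dead at TCP z = 72.8 mm, against 72.9 mm predicted for the bay floor. Afterwards the top camera's depth put the pack's top 50.3 mm above the dock face, where home is 50.0 mm.
- **Loads:** the wrist read at most about 16 N vertically and 17 N in all while pressing, well under the dock's 60 N limit.
- **Release:** the pack stands upright and turned with the slot, and the gripper is clear of everything. I did not measure the pack's tilt or turn as numbers.
- **Bystanders:** I did not measure their positions at the end. The arm passed above everything and felt no unexpected contact.

**Disagreement:** the two cameras differed by about 4–5 mm in x at the dock. I relied on the top camera, whose depth matched the known heights, and lined the pack up with the slot in the scene camera before lowering.

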